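# Fetch the fan's slim remote from a slant-front case with bypass doors

### The arm

A 6-joint arm with a two-finger parallel gripper is mounted at the origin on the work surface. World frame = base frame: x ahead of the robot, y to its left, z up, the work surface at z = 0. Lengths are in mm, angles in rad, forces in N, time in s.
With the tool pointing down it reaches from about 375 to 975 mm from the base axis. Payload 3.8 kg.
Tool frame: the origin (TCP) lies between the finger pads; the fingertips stand 14 mm ahead of it and the grasp point (between the pads) lies 5 mm behind it; z points along the fingers, y is the line along which they close (so a half turn about z gives the same grasp; the last joint's range is limited). The gripper opens to 85 mm and grips with 20 to 120 N. Pads are 22 mm wide; open, the fingers measure 114 mm over their backs; the gripper's body (76 mm by 85 mm) begins 54 mm behind the grasp point. The pads swing forward as they close: fully open they stand 13 mm farther back than shut.
Start: joints at [-1.261, 0.264, 1.604, -0, 1.274, -0.037], TCP at [229.42, -634.811, 245.28] pointing down, gripper open.
Joint ranges: [-2.63, 2.63], [-0.94, 2.18], [0.31, 2.57], [-1.31, 4.45], [0, 2.66], [-2.55, 2.55]. Speed limits (rad/s): [2.57, 2.57, 3.14, 3.14, 3.14, 3.14].

### API

Orientations are given as a unit quaternion [x, y, z, w].
In Python, from bench import r gives the robot as it stands.
- The arm moves only by the tool send_rows, never from a script. Its arguments are lists of equal length, an entry for each row: "fingers": the closure, from -1 (fully open) to 1 (shut), so that 0 is half open; "delta_pos": the shift along the tool's x, y, z in m, a list of three; "twist": the turn, a rotation vector about the tool's x, y, z in degrees, a list of three. A call has 1 to 5 rows; each row is the pose to reach, as a shift and turn from the pose commanded when the call began, along the tool's axes at that moment; what a row does not reach only later rows make up. A row lasts 1/8 s, in which the tool goes at most 62.5 mm and 10.7 degrees, less where a joint would pass 70% of its speed; a pose out of reach is approached as far as the arm can. A call with a gripper value outside its range is refused whole. The fingers move at their own pace and stop on an object; "squeeze" is the grip in N (left out, the last holds). Time passes only in rows, so rows that repeat a pose let the fingers close. It gives the time, the measured TCP pose, the force, the opening and the grip force at its end, in the units of the state.
- r.get_state(): the state, without advancing time (a new reading comes with each control period).
- r.camera(name): name is "scene" or "top" or "wrist"; returns a dict with "img" (400x640x3 uint8, red, green, blue), "z_map" (400x640 float32, mm along the optical axis (not along the pixel's ray), 0 where there is no reading), "fx", "fy", "cx", "cy" (pixels), "xyz" and "rotation" of the camera in the world; the wrist camera has in their place "tool_from_camera" (4x4, takes a point from camera to tool coordinates, whose origin is the TCP and whose axes are the flange's). Camera axes: x right, y down, z forward; pixel columns grow to the right and rows downward; lengths in mm; the calibration is good to about 2 mm. A picture is of the moment at which its call begins: read the wrist's pose just before it.
- r.job_done(): hands the job in; it is judged then, once.
Trained networks look in the newest picture that a camera, given by its name, has taken for a name from the list of things; names that differ only in an ending like _2 or _b are one class to them, and where a whole thing is asked for, a point or a joint stands for the part that bears it (a point fixed in the world has none). Each returns a list of dicts, best first, with "conf" (0 to 1); they miss things now and then, are a little off and sometimes report something else, mostly with a low value. They report only what shows in the picture. A call takes as long as a camera call. They do not tell look-alikes from the thing itself.
- r.recognise(thing, camera): "extent" ([left, top, right, bottom] in pixels, round what is visible of it).
The state is a dict: "time_s": time; "q": joint angles; "joint_vel": joint speeds; "joint_efforts": joint torques, N m; "ee_pos": TCP position; "tool_rot": TCP orientation; "force": force on the tool from outside, world axes, zero at the start; "wrist_torque": the same for the moment, N m; "gripper_width": opening from 0.0 (shut) to 1.0 (fully open); "grip_force": force on a finger pad.
Only numpy, scipy, OpenCV 4.12 (cv2) and the standard library are available. Lean on these libraries where they do the work, as an engineer would, in place of code of your own. Each camera call takes 0.05 s, during which the arm holds its last target. There are 200 camera calls.

### The job

Slide the door that covers the fan's slim remote fully open, past the other door of the slant-front case; draw the remote out over the front edge of its channel until it can be gripped, and lift it away. Lay it flat, buttons up, with its whole length on the felt mat beside the mug, and let go. Do not drop it on the way, and do not knock over the mug.

Things in the scene. Friction and masses are not known exactly. Their poses are not given: they have to be found in the camera images.
- case: Fixed walnut case, clear top and back, 384 wide (y), 250 deep (x), 197 mm high. Front slopes back at 45 degrees with two clear bypass doors; the outer (right) door's face is the plane z = 56 mm + x. Origin: on the desk, middle of the base's front edge; x into the case, y to the robot's left. Its floor is 50 mm up. A divider at y = 0 makes two compartments, each with a channel along x in its floor.
- sill_left (a point): Middle of the left (+y) channel at the case's front edge (case x = 0, y = 108 mm), on the channel's bottom, 50 mm above the desk. The channel is 50 mm wide, 7 mm deep, open to the front without a lip; its sides begin 22 mm behind the edge. Below the edge the base's front is upright.
- sill_right (a point): The same for the right channel (case y = -108 mm). The channel without the remote holds a short steel ruler (112 x 30 x 4 mm), not needed.
- door_left (a joint): Left door, 190 mm wide, 5 mm clear sheet, 8 mm behind the outer door's face: 0 m = shut over the left compartment, 0.145 m = fully open (at its stop), slid towards case -y behind the right door. Starts within 20 mm of shut; about 2.5 N of friction, stays where left. Open, it gives a gap 145 mm wide from the side wall (case y = 180 mm), about 120 mm deep in x.
- door_right (a joint): Right door, same size and friction, on the outer track: 0 m = shut over the right compartment, 0.145 m = fully open, slid towards case +y in front of the left door; the gap then runs 145 mm from the right side wall.
- pull_left (a point): Middle of the left door's pull: an aluminium fin 12 mm thick (case y), 70 mm long up the slope, 15 mm from the door's outer edge. It stands 26 mm proud of the outer door's face, square to the slope; this point is 13 mm out of that face. It moves with the door; gripped only in these 26 mm it can be taken all the way.
- pull_right (a point): The same for the right door's pull.
- remote: The fan's slim remote: loose white plastic bar, 120 long (x), 44 wide (y), 7 mm thick, about 50 g, round black buttons on top. Origin: middle of its underside; z up, x along it (at the start into the case). Lies in the left or right channel, 3 mm play a side, front end 26 to 38 mm behind the edge; no room to pinch. Smooth: slides if pressed and drawn; tips if pressed on the overhang or drawn out by half.
- remote_front (a point): Middle of the remote's front end (the end towards the robot at the start), at half thickness.
- remote_back (a point): Middle of its other end, at half thickness.
- mat: Thin grey felt desk mat, fixed, 170 (x) x 240 (y) x 4 mm thick; origin at the middle of its underside. The mug stands on its +y half; the -y half is free.
- mug: Loose frosted glass mug, 76 mm across, 90 high, handle at its +y, about 0.3 kg; origin at the middle of its underside.
There are look-alikes about, which are no part of the job. Of the things shaped like the mug, the glass one is meant.

How it is judged:
By the outcome, as a careful person would: the job done as asked, in the order asked, and still so for the second after the job is handed in, with the robot touching nothing.
It also fails if it takes over 58 s, if anything falls off the work surface, if the arm or the gripper's body presses on something with over 40 N, if the wrist force passes 120 N, or if a joint passes its speed limit or range.

## Working session

There is one attempt and no reset: what is moved stays moved. The work goes in short steps, Python scripts to look and compute and a tool call to move; the robot and the scene stay as the last step left them, time stands still between calls to the robot, and variables do not carry over. Pictures are saved under pics/ and viewed, at most 10 in all, crops included, and the job is handed in when it is done.

Besides the shell and the picture viewer there is one more tool, called after ">>>" in YAML: its name, and indented under it one key for each argument. send_rows: Moves the arm, as the interface text tells. Its arguments: {"type":"object","properties":{"fingers":{"type":"array"},"delta_pos":{"type":"array"},"twist":{"type":"array"},"squeeze":{"type":"number"}},"required":["fingers","delta_pos","twist"]}

```bash
mkdir -p pics; ls; cat > h.py <<'E'
import numpy as np, cv2
from scipy.spatial.transform import Rotation as R
from bench import r
def cam(name):
    s=r.get_state(); c=r.camera(name)
    if name=="wrist":
        T=np.eye(4); T[:3,:3]=R.from_quat(s["tool_rot"]).as_matrix(); T[:3,3]=s["ee_pos"]
        c["T"]=T@np.array(c["tool_from_camera"])
    else:
        T=np.eye(4); rot=np.array(c["rotation"]); T[:3,:3]=R.from_quat(rot).as_matrix() if rot.size==4 else rot
        T[:3,3]=c["xyz"]; c["T"]=T
    return c
def P(c,u,v,z=None):
    z=c["z_map"][int(v),int(u)] if z is None else z
    return (c["T"]@np.array([(u-c["cx"])/c["fx"]*z,(v-c["cy"])/c["fy"]*z,z,1]))[:3]
def plane(c,u,v,h):  # ray to world height h
    a=c["T"][:3,3]; d=P(c,u,v,1.)-a; return a+d*(h-a[2])/d[2]
def cloud(c):
    v,u=np.mgrid[:400,:640]; z=c["z_map"]
    p=np.stack([(u-c["cx"])/c["fx"]*z,(v-c["cy"])/c["fy"]*z,z],-1)
    return p@c["T"][:3,:3].T+c["T"][:3,3]
def save(c,f,box=None,k=1):
    im=c["img"][:,:,::-1]
    if box: im=im[box[1]:box[3],box[0]:box[2]]
    cv2.imwrite("pics/"+f,cv2.resize(im,None,fx=k,fy=k,interpolation=cv2.INTER_CUBIC))
E
python3 - <<'E'
from h import *
np.set_printoptions(precision=1,suppress=True)
a=cam("scene");b=cam("top")
cv2.imwrite("pics/a.png",cv2.resize(np.vstack([a["img"],b["img"]])[:,:,::-1],(480,600)) if 0 else a["img"][:,:,::-1]); save(b,"b.png")
print(r.get_state())
for n,c in (("scene",a),("top",b)):
  print(n,c["T"])
  for t in "case door_left door_right pull_left pull_right remote mat mug".split():
    for d in r.recognise(t,n)[:4]:
      e=d["extent"];u,v=(e[0]+e[2])/2,(e[1]+e[3])/2
      print(t,round(d["conf"],2),np.round(e),P(c,u,v))
E
```

```text
pics
{'time_s': 0.1, 'q': array([-1.3,  0.3,  1.6,  0. ,  1.3, -0. ]), 'joint_vel': array([ 0., -0., -0., -0., -0.,  0.]), 'joint_efforts': array([  0. , -51.7, -36.9,  -0. ,   0. ,  -0. ]), 'ee_pos': array([ 229.2, -634.2,  244.1]), 'tool_rot': array([ 1. ,  0.2, -0. , -0. ]), 'force': array([-0.2,  0.5, -0.3]), 'wrist_torque': array([-0.,  0., -0.]), 'grip_force': 0.0, 'gripper_width': 0.9984306546996669}
scene [[   1.     0.1   -0.1  683.4]
 [   0.2   -0.7    0.7 -599.3]
 [  -0.    -0.7   -0.7  807.2]
 [   0.     0.     0.     1. ]]
case 0.59 [317. 175. 452. 352.] [733.3 -94.9 180.7]
door_left 0.71 [338. 193. 391. 254.] [680.6  75.5 120.2]
door_right 0.63 [318. 229. 387. 323.] [669.9 -89.1 114.2]
pull_left 0.72 [337. 191. 390. 254.] [678.6  79.9 118.1]
pull_left 0.53 [274. 208. 298. 249.] [477.1  47.4  88.4]
pull_right 0.96 [320. 229. 386. 323.] [670.6 -92.4 119.5]
mat 0.77 [230. 225. 310. 302.] [444.1 -10.3   6. ]
mug 0.96 [272. 207. 302. 247.] [480.6  49.4  93.7]
mug 0.95 [253. 172. 289. 209.] [391.3 202.7  77.2]
mug 0.93 [205. 303. 246. 359.] [ 396.3 -217.1    3.4]
mug 0.68 [336. 193. 390. 253.] [677.1  79.  117.4]
top [[   0.    -1.     0.2  242.3]
 [  -1.    -0.     0.   142.4]
 [  -0.    -0.2   -1.  1533.6]
 [   0.     0.     0.     1. ]]
case 0.58 [309. 100. 435. 193.] [715.2 -12.5 170.8]
door_left 0.64 [319. 141. 369. 187.] [672.9  70.3 121.8]
door_right 0.92 [365. 142. 431. 194.] [ 667.  -101.1  112. ]
pull_left 0.56 [318. 139. 365. 190.] [672.7  78.6 114.3]
pull_right 0.63 [366. 140. 431. 190.] [ 673.9 -100.9  120.9]
mat 0.97 [323. 215. 401. 268.] [442.9   2.1   1.3]
mug 0.97 [168. 261. 204. 287.] [325.3 576.7   2.2]
mug 0.94 [278. 240. 302. 276.] [383.1 238.5   2.9]
mug 0.86 [420. 240. 457. 263.] [ 414.5 -249.9   -0.2]
mug 0.78 [319. 218. 351. 246.] [473.7  92.    6.1]
```

View pics/a.png

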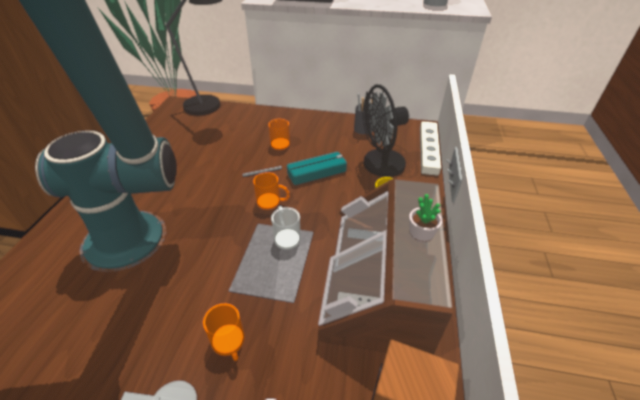

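```bash
python3 - <<'E'
from h import *
c=cam("top"); save(c,"b2.png",(300,90,460,280),3.1)
E
```

```text
(no output)
```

View pics/b2.png

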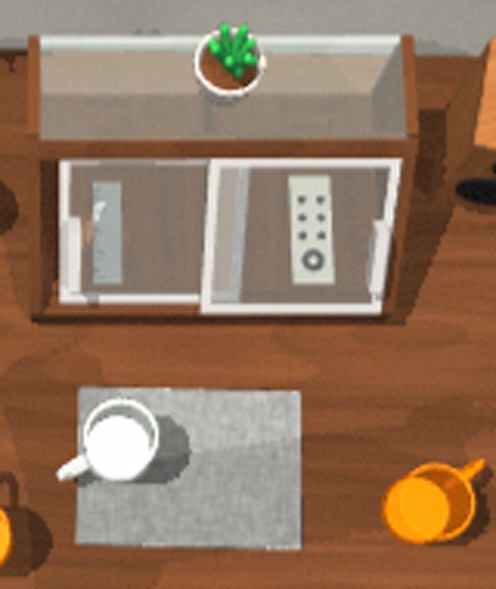

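The remote (buttons, white) shows at top pixel about (400,164), in the right compartment. The steel ruler is at (334,165) on the left. The glass mug is at (339,234) on the mat, and the orange mugs are look-alikes. So the door to open is door_right, whose pull is at about (422,173).

```bash
python3 - <<'E'
from h import *
np.set_printoptions(precision=2,suppress=True)
for n in("scene","top"):
  c=cam(n); X=cloud(c)
  e=[d for d in r.recognise("door_right",n)][0]["extent"]; l,t,rr,b=[int(k) for k in e]
  p=X[t:b,l:rr].reshape(-1,3); p=p[(p[:,2]>55)&(p[:,2]<185)]
  best=None
  rng=np.random.default_rng(0)
  for _ in range(2000):
    q=p[rng.choice(len(p),3,False)]; m=np.cross(q[1]-q[0],q[2]-q[0]); L=np.linalg.norm(m)
    if L<1: continue
    m/=L; m*=np.sign(m[2]); k=(abs((p-q[0])@m)<2).sum()
    if abs(m[2]-.707)<.12 and (best is None or k>best[0]): best=(k,m,q[0])
  k,m,q=best; inl=p[abs((p-q)@m)<2]; o=inl.mean(0); m=np.linalg.svd(inl-o)[2][2]; m*=np.sign(m[2])
  yaw=np.arctan2(-m[1],-m[0]); print(n,k,len(p),"n",m,"yaw deg",np.degrees(yaw),"o",o)
  # protruding
  A=X.reshape(-1,3); A=A[(abs(A[:,0]-680)<90)&(abs(A[:,1])<230)&(A[:,2]>50)&(A[:,2]<200)]
  h=(A-o)@m; f=A[(h>12)&(h<32)]
  for s,g in(("R",f[f[:,1]<-60]),("L",f[f[:,1]>20])): print(s,len(g),g.min(0) if len(g) else 0,np.median(g,0) if len(g) else 0,g.max(0) if len(g) else 0)
  # wood top z~197
  B=X.reshape(-1,3); B=B[(abs(B[:,2]-197)<6)&(B[:,0]>600)&(B[:,0]<900)&(abs(B[:,1])<260)]
  if len(B): 
    rect=cv2.minAreaRect(B[:,:2].astype(np.float32)); print("top",len(B),rect,np.median(B[:,2]))
c=cam("top")
g=lambda u,v,z:plane(c,300+u/3.1,90+v/3.1,z)
print("base front corners z50?",g(33,318,50),g(405,320,50))
print("remote corners z57",g(288,176,57),g(332,176,57),g(292,284,57),g(336,284,57))
print("mat",g(78,388,4),g(300,391,4),g(77,546,4),g(300,548,4))
print("mug rim",g(121,440,90),"pull R",g(378,258,110))
E
```

```text
scene 3914 5316 n [-0.71 -0.01  0.71] yaw deg 1.1081685020047534 o [ 679.33 -101.88  128.75]
R 264 [ 618.98 -180.69   95.09] [ 649.81 -177.88  128.93] [ 678.72 -165.39  153.23]
L 160 [614.17 125.73  97.16] [644.28 130.67 128.75] [671.88 143.32 154.04]
top 6178 ((797.00634765625, -6.7622833251953125), (118.40889739990234, 387.4442138671875), 0.9785359501838684) 198.308546017143
top 1611 3313 n [-0.71 -0.02  0.71] yaw deg 1.4133418805837514 o [672.51 -93.17 121.11]
R 106 [ 618.97 -180.98   94.34] [ 648.36 -172.06  127.74] [ 677.64 -166.14  157.44]
L 82 [613.68 129.22  97.62] [639.22 135.63 130.38] [668.1  140.01 151.59]
top 3924 ((794.7552490234375, -8.800323486328125), (124.03495788574219, 382.7456359863281), 1.4910225868225098) 196.26188300390413
base front corners z50? [594.52 175.37  50.  ] [ 599.75 -218.23   50.  ]
remote corners z57 [755.02 -95.67  57.  ] [ 755.9  -142.99   57.  ] [635.01 -98.18  57.  ] [ 635.88 -144.74   57.  ]
mat [528.65 126.02   4.  ] [ 529.89 -113.67    4.  ] [358.96 124.37   4.  ] [ 361.37 -110.96    4.  ]
mug rim [459.86  82.58  90.  ] pull R [ 650.09 -178.03  110.  ]
```

```bash
cat >> h.py <<'E'
np.set_printoptions(precision=2,suppress=True)
YAW=np.radians(1.15); O=np.array([605.,-12,0])
CR=R.from_euler("z",YAW).as_matrix()
def W(p): return O+CR@np.array(p,float)
def C(p): return CR.T@(np.array(p,float)-O)
def ori(t,yaw=0.): # tool tilted t deg from straight down (leaning to the robot); y = -case y
    t=np.radians(t); z=np.array([np.sin(t),0,-np.cos(t)]); y=np.array([0,-1.,0]); x=np.cross(y,z)
    return R.from_euler("z",yaw,degrees=True).as_matrix()@CR@np.stack([x,y,z],1)
def go(p,M):
    s=r.get_state(); A=R.from_quat(s["tool_rot"]).as_matrix()
    print("t",s["time_s"],"at",s["ee_pos"],"case",C(s["ee_pos"]),"F",s["force"],"w",round(s["gripper_width"],3),"grip",s["grip_force"])
    print("delta_pos m",np.round(A.T@(p-s["ee_pos"])/1000,4),"twist",np.round(np.degrees(R.from_matrix(A.T@M).as_rotvec()),1))
E
python3 - <<'E'
from h import *
n=CR@np.array([-.7071,0,.7071])
g=np.array([662,-173.3,109.5])+18*n
print(g,C(g)); go(g+80*n,ori(45))
E
```

```text
[ 649.27 -173.56  122.23] [  41.02 -162.41  122.23]
t 1.2 at [ 229.4  -634.82  245.31] case [-388.02 -615.16  245.31] F [ 0.92 -0.76 -0.1 ] w 0.998 grip 0.0
delta_pos m [ 0.5  -0.31  0.07] twist [-7.3 44.6 17.7]
```

>>> send_rows:
  fingers: [0.3, 0.3, 0.3, 0.3, 0.3]
  delta_pos:
    - [0.25, -0.155, 0.0]
    - [0.25, -0.155, 0.0]
    - [0.25, -0.155, 0.0]
    - [0.25, -0.155, 0.0]
    - [0.25, -0.155, 0.0]
  twist:
    - [-4, 22, 9]
    - [-4, 22, 9]
    - [-4, 22, 9]
    - [-4, 22, 9]
    - [-4, 22, 9]

```text
time_s: 1.82
ee_pos: [412.6, -402.0, 245.4]
tool_rot: [0.977, 0.092, 0.194, 0.001]
force: [-0.4, -0.9, 0.6]
gripper_width: 0.35
grip_force: 0.0
```

```bash
sed -i 's|"delta_pos m",np.round(A.T@(p-s\["ee_pos"\])/1000,4)|"delta mm",A.T@(p-s["ee_pos"])|' h.py; python3 - <<'E'
from h import *
n=CR@np.array([-.7071,0,.7071])
g=np.array([662,-173.3,109.5])+18*n
go(g+80*n,ori(45))
E
```

```text
t 1.825 at [ 412.56 -402.04  245.4 ] case [-200.23 -386.1   245.4 ] F [-0.45 -0.93  0.55] w 0.35 grip 0.0
delta mm [ 179.34 -193.72  137.44] twist [-3.3 22.5  8.9]
```

>>> send_rows:
  fingers: [0.3, 0.3, 0.3, 0.3, 0.3, 0.3]
  delta_pos:
    - [0.179, -0.194, 0.137]
    - [0.179, -0.194, 0.137]
    - [0.179, -0.194, 0.137]
    - [0.179, -0.194, 0.137]
    - [0.179, -0.194, 0.137]
  twist:
    - [-3.3, 22.5, 8.9]
    - [-3.3, 22.5, 8.9]
    - [-3.3, 22.5, 8.9]
    - [-3.3, 22.5, 8.9]
    - [-3.3, 22.5, 8.9]

```text
schema error: expected 6 entries
```

>>> send_rows:
  fingers: [0.3, 0.3, 0.3, 0.3, 0.3]
  delta_pos:
    - [0.179, -0.194, 0.137]
    - [0.179, -0.194, 0.137]
    - [0.179, -0.194, 0.137]
    - [0.179, -0.194, 0.137]
    - [0.179, -0.194, 0.137]
  twist:
    - [-3.3, 22.5, 8.9]
    - [-3.3, 22.5, 8.9]
    - [-3.3, 22.5, 8.9]
    - [-3.3, 22.5, 8.9]
    - [-3.3, 22.5, 8.9]

```text
time_s: 2.45
ee_pos: [592.0, -174.6, 178.5]
tool_rot: [0.924, 0.01, 0.382, -0.004]
force: [0.1, -0.6, 1.4]
gripper_width: 0.349
grip_force: 0.0
```

```bash
python3 - <<'E'
from h import *
n=CR@np.array([-.7071,0,.7071])
g=np.array([662,-173.3,109.5])+18*n
go(g,ori(45))
c=cam("wrist"); save(c,"w1.png")
X=cloud(c).reshape(-1,3)
Y=np.array([C(p) for p in X]); h=(Y[:,2]-56-Y[:,0])*.7071
f=Y[(h>8)&(h<24)&(abs(Y[:,1]+162)<40)&(Y[:,0]>0)&(Y[:,2]>80)&(Y[:,2]<165)]
print(len(f),f.min(0),np.median(f,0),f.max(0))
d=(abs(h)<6)&(abs(Y[:,1]+100)<50); print("face h",np.median(h[d]),d.sum())
for e in r.recognise("remote","wrist")[:2]:print(e)
E
```

```text
t 2.45 at [ 592.   -174.58  178.53] case [ -16.26 -162.29  178.53] F [ 0.07 -0.57  1.45] w 0.349 grip 0.0
delta mm [ 0.73  0.12 80.32] twist [0. 0. 0.]
68 [  60.62 -169.45  139.2 ] [  66.03 -163.62  145.04] [  71.88 -157.71  150.43]
face h 0.9790982787089485 33281
{'extent': [0.0, 371.6, 208.1, 398.6], 'conf': 0.27}
```

View pics/w1.png

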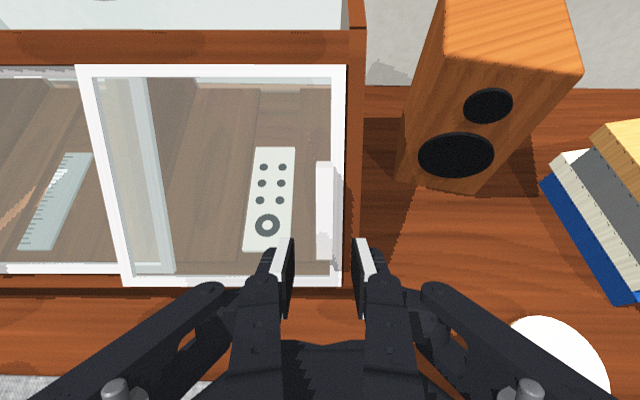

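The wrist picture shows the right door's white fin at (325,210), in line with the fingers at (275–370). The remote is behind that door at (270,200). I'll advance and grip.

>>> send_rows:
  fingers: [0.3, 0.3, 0.3, 1, 1]
  delta_pos:
    - [0, 0.001, 0.05]
    - [0, 0.001, 0.079]
    - [0, 0.001, 0.079]
    - [0, 0.001, 0.079]
    - [0, 0.001, 0.079]
  twist:
    - [0, 0, 0]
    - [0, 0, 0]
    - [0, 0, 0]
    - [0, 0, 0]
    - [0, 0, 0]
  squeeze: 30

```text
time_s: 3.18
ee_pos: [646.9, -176.5, 123.5]
tool_rot: [0.924, 0.009, 0.383, -0.004]
force: [5.3, 1.1, -6.2]
gripper_width: 0.132
grip_force: 33.2
```

>>> send_rows:
  fingers: [1, 1, 1]
  delta_pos:
    - [0, 0, 0]
    - [0, 0, 0]
    - [0, -0.02, 0]
  twist:
    - [0, 0, 0]
    - [0, 0, 0]
    - [0, 0, 0]

```text
time_s: 3.55
ee_pos: [646.5, -159.0, 123.6]
tool_rot: [0.924, 0.008, 0.383, -0.002]
force: [9.9, -3.5, -10.5]
gripper_width: 0.131
grip_force: 32.4
```

>>> send_rows:
  fingers: [1, 1, 1, 1, 1]
  delta_pos:
    - [0, -0.025, 0.001]
    - [0, -0.05, 0.001]
    - [0, -0.075, 0.001]
    - [0, -0.1, 0.001]
    - [0, -0.115, 0.001]
  twist:
    - [0, 0, 0]
    - [0, 0, 0]
    - [0, 0, 0]
    - [0, 0, 0]
    - [0, 0, 0]

```text
time_s: 4.18
ee_pos: [644.4, -42.4, 123.4]
tool_rot: [0.924, 0.008, 0.383, -0.002]
force: [-8.0, -3.0, 4.5]
gripper_width: 0.129
grip_force: 35.6
```

>>> send_rows:
  fingers: [1, 1, 1]
  delta_pos:
    - [0, -0.004, 0]
    - [0, -0.008, 0]
    - [0, -0.008, 0]
  twist:
    - [0, 0, 0]
    - [0, 0, 0]
    - [0, 0, 0]

```text
time_s: 4.55
ee_pos: [644.3, -34.4, 123.5]
tool_rot: [0.924, 0.009, 0.383, -0.003]
force: [-10.5, -1.2, 6.0]
gripper_width: 0.131
grip_force: 36.1
```

>>> send_rows:
  fingers: [1, 1]
  delta_pos:
    - [0, -0.003, 0]
    - [0, -0.003, 0]
  twist:
    - [0, 0, 0]
    - [0, 0, 0]

```text
time_s: 4.8
ee_pos: [644.2, -31.8, 123.4]
tool_rot: [0.924, 0.009, 0.383, -0.003]
force: [-10.4, -2.3, 5.7]
gripper_width: 0.134
grip_force: 36.0
```

>>> send_rows:
  fingers: [1, 1]
  delta_pos:
    - [0, -0.002, 0]
    - [0, -0.002, 0]
  twist:
    - [0, 0, 0]
    - [0, 0, 0]

```text
time_s: 5.05
ee_pos: [644.2, -31.4, 123.5]
tool_rot: [0.924, 0.008, 0.383, -0.001]
force: [-10.5, -7.1, 5.7]
gripper_width: 0.126
grip_force: 36.0
```

>>> send_rows:
  fingers: [1, 1]
  delta_pos:
    - [0, -0.002, 0]
    - [0, -0.002, 0]
  twist:
    - [0, 0, 0]
    - [0, 0, 0]

```text
time_s: 5.3
ee_pos: [644.2, -31.3, 123.5]
tool_rot: [0.924, 0.006, 0.383, 0.001]
force: [-10.3, -11.2, 4.5]
gripper_width: 0.129
grip_force: 36.1
```

>>> send_rows:
  fingers: [0.3, 0.3, 0.3, 0.3, 0.3]
  delta_pos:
    - [0, 0.003, 0]
    - [0, 0.003, 0]
    - [0, 0.003, -0.05]
    - [0, 0.003, -0.09]
    - [0, 0.09, -0.09]
  twist:
    - [0, 0, 0]
    - [0, 0, 0]
    - [0, 0, 0]
    - [0, 0, 0]
    - [0, 0, 0]

```text
time_s: 5.92
ee_pos: [594.4, -78.8, 177.2]
tool_rot: [0.924, 0.013, 0.382, -0.005]
force: [0.7, -0.2, 0.6]
gripper_width: 0.351
grip_force: 0.0
```

```bash
python3 - <<'E'
from h import *
c=cam("wrist"); save(c,"w2.png")
X=(cloud(c)-O)@CR; 
for e in r.recognise("remote","wrist")[:2]:print(e)
m=(abs(X[...,2]-57)<5)&(X[...,0]>10)&(X[...,0]<180)&(abs(X[...,1]+108)<40)
im=c["img"].astype(int); w=m&(im.min(-1)>150)
p=X[w]; print(len(p),p.min(0),np.median(p,0),p.max(0),cv2.minAreaRect(p[:,:2].astype(np.float32)))
v=np.argwhere(w); print(v.min(0),v.max(0))
# mug and mat from top
go(W([70,-108,75]),ori(45))
E
```

```text
{'extent': [340.6, 148.1, 394.6, 256.7], 'conf': 0.91}
3670 [  31.32 -131.28   52.02] [  90.3  -110.21   57.58] [151.98 -87.39  59.81] ((91.62657165527344, -109.28323364257812), (120.6474380493164, 43.838233947753906), 0.07966984808444977)
[149 343] [255 393]
t 6.025 at [595.69 -86.88 180.38] case [-10.81 -74.67 180.38] F [0.64 0.24 0.71] w 0.347 grip 0.0
delta mm [-18.01  32.46 131.79] twist [ 0.4 -0.3 -0.1]
```

View pics/w2.png

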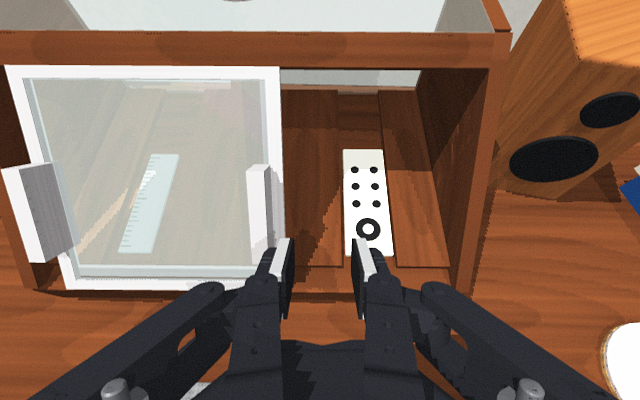

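The door is fully open, and the remote lies uncovered at (340–395, 148–257). I'll close the fingers, go in, and press its middle.

```bash
python3 - <<'E'
from h import *
go(W([88,-109.3,86]),ori(45))
E
```

```text
t 6.025 at [595.69 -86.88 180.38] case [-10.81 -74.67 180.38] F [0.64 0.24 0.71] w 0.347 grip 0.0
delta mm [  2.47  33.7  136.85] twist [ 0.4 -0.3 -0.1]
```

>>> send_rows:
  fingers: [1, 1, 1]
  delta_pos:
    - [0, 0, 0]
    - [0, 0, 0]
    - [0, 0, 0]
  twist:
    - [0, 0, 0]
    - [0, 0, 0]
    - [0, 0, 0]

```text
time_s: 6.4
ee_pos: [594.8, -80.9, 175.5]
tool_rot: [0.924, 0.01, 0.382, -0.004]
force: [0.2, -0.2, -0.9]
gripper_width: 0.002
grip_force: 0.0
```

```bash
python3 - <<'E'
from h import *
go(W([88,-109.3,86]),ori(45))
E
```

```text
t 6.4 at [594.77 -80.92 175.49] case [-11.61 -68.7  175.49] F [ 0.21 -0.18 -0.95] w 0.002 grip 0.0
delta mm [  7.39  40.83 133.63] twist [-0.1  0.1  0.1]
```

>>> send_rows:
  fingers: [1, 1, 1, 1, 1]
  delta_pos:
    - [0.007, 0.041, 0.01]
    - [0.007, 0.041, 0.06]
    - [0.007, 0.041, 0.11]
    - [0.007, 0.041, 0.133]
    - [0.007, 0.041, 0.133]
  twist:
    - [0, 0, 0]
    - [0, 0, 0]
    - [0, 0, 0]
    - [0, 0, 0]
    - [0, 0, 0]

```text
time_s: 7.02
ee_pos: [694.4, -119.8, 84.0]
tool_rot: [0.925, 0.01, 0.38, -0.005]
force: [-0.7, -0.4, -0.8]
gripper_width: 0.002
grip_force: 0.0
```

```bash
python3 - <<'E'
from h import *
go(W([88,-109.3,75]),ori(45))
c=cam("wrist"); 
X=(cloud(c)-O)@CR
m=(abs(X[...,2]-57)<5)&(X[...,0]>10)&(X[...,0]<180)&(abs(X[...,1]+108)<40)
p=X[m&(c["img"].min(-1)>150)]; print(len(p),p.min(0),np.median(p,0),p.max(0))
E
```

```text
t 7.025 at [ 694.39 -119.75   84.02] case [  87.21 -109.53   84.02] F [-0.65 -0.42 -0.79] w 0.002 grip 0.0
delta mm [-5.79 -0.21  6.97] twist [-0.1  0.3 -0. ]
4504 [  53.13 -131.52   55.17] [ 124.82 -109.47   57.43] [150.83 -87.55  59.91]
```

>>> send_rows:
  fingers: [1, 1, 1]
  delta_pos:
    - [-0.004, 0, 0.004]
    - [-0.006, 0, 0.006]
    - [-0.006, 0, 0.006]
  twist:
    - [0, 0, 0]
    - [0, 0, 0]
    - [0, 0, 0]

```text
time_s: 7.45
ee_pos: [694.4, -121.2, 79.4]
tool_rot: [0.924, 0.009, 0.383, -0.004]
force: [0.6, 0.2, 0.0]
gripper_width: 0.003
grip_force: 0.0
```

>>> send_rows:
  fingers: [1, 1]
  delta_pos:
    - [-0.0015, 0, 0.0015]
    - [-0.0015, 0, 0.0015]
  twist:
    - [0, 0, 0]
    - [0, 0, 0]

```text
time_s: 7.7
ee_pos: [694.6, -121.4, 76.9]
tool_rot: [0.924, 0.009, 0.382, -0.004]
force: [-0.3, -0.2, -0.6]
gripper_width: 0.002
grip_force: 0.0
```

>>> send_rows:
  fingers: [1, 1]
  delta_pos:
    - [-0.0015, 0, 0.0015]
    - [-0.0015, 0, 0.0015]
  twist:
    - [0, 0, 0]
    - [0, 0, 0]

```text
time_s: 7.95
ee_pos: [694.5, -121.3, 74.2]
tool_rot: [0.924, 0.009, 0.382, -0.004]
force: [-0.0, -0.4, -0.9]
gripper_width: -0.001
grip_force: 0.0
```

>>> send_rows:
  fingers: [1, 1]
  delta_pos:
    - [-0.001, 0, 0.001]
    - [-0.001, 0, 0.001]
  twist:
    - [0, 0, 0]
    - [0, 0, 0]

```text
time_s: 8.2
ee_pos: [694.6, -121.3, 72.9]
tool_rot: [0.924, 0.009, 0.382, -0.004]
force: [-0.1, 0.5, -0.4]
gripper_width: -0.004
grip_force: 0.0
```

>>> send_rows:
  fingers: [1, 1]
  delta_pos:
    - [-0.0015, 0, 0.0015]
    - [-0.0015, 0, 0.0015]
  twist:
    - [0, 0, 0]
    - [0, 0, 0]

```text
time_s: 8.45
ee_pos: [696.0, -121.4, 72.6]
tool_rot: [0.923, 0.009, 0.384, -0.004]
force: [0.6, 0.6, 4.1]
gripper_width: 0.001
grip_force: 1.9
```

>>> send_rows:
  fingers: [1, 1]
  delta_pos:
    - [-0.0015, 0, 0.0015]
    - [-0.0015, 0, 0.0015]
  twist:
    - [0, 0, 0]
    - [0, 0, 0]

```text
time_s: 8.7
ee_pos: [697.4, -121.6, 72.5]
tool_rot: [0.923, 0.01, 0.385, -0.004]
force: [-0.3, 0.5, 9.5]
gripper_width: 0.004
grip_force: 4.8
```

>>> send_rows:
  fingers: [1, 1]
  delta_pos:
    - [-0.0015, 0, 0.0015]
    - [-0.0015, 0, 0.0015]
  twist:
    - [0, 0, 0]
    - [0, 0, 0]

```text
time_s: 8.95
ee_pos: [698.8, -121.7, 72.4]
tool_rot: [0.922, 0.01, 0.387, -0.004]
force: [-2.5, 0.4, 14.9]
gripper_width: 0.003
grip_force: 7.4
```

>>> send_rows:
  fingers: [1, 1, 1, 1, 1]
  delta_pos:
    - [-0.003, 0, -0.005]
    - [-0.009, 0, -0.011]
    - [-0.015, 0, -0.017]
    - [-0.021, 0, -0.023]
    - [-0.027, 0, -0.029]
  twist:
    - [0, 0, 0]
    - [0, 0, 0]
    - [0, 0, 0]
    - [0, 0, 0]
    - [0, 0, 0]

```text
time_s: 9.57
ee_pos: [658.5, -122.6, 72.5]
tool_rot: [0.922, 0.01, 0.386, -0.004]
force: [2.4, 0.1, 8.7]
gripper_width: -0.0
grip_force: 4.1
```

```bash
cat > rem.py <<'E'
from h import *
c=cam("wrist"); go(W([0,-109.3,75]),ori(45))
X=(cloud(c)-O)@CR
m=(abs(X[...,2]-57)<6)&(X[...,0]>-80)&(X[...,0]<180)&(abs(X[...,1]+108)<40)
p=X[m&(c["img"].min(-1)>150)]; print(len(p),p.min(0),np.median(p,0),p.max(0))
import sys
if len(sys.argv)>1: save(c,sys.argv[1])
E
python3 rem.py
```

```text
t 9.625 at [ 657.84 -122.56   72.51] case [  50.61 -111.6    72.51] F [-0.98 -0.26 11.1 ] w 0.002 grip 5.4793586558662355
delta mm [-33.75  -2.32 -37.79] twist [-0.  -0.4  0. ]
5490 [  16.97 -132.09   51.06] [  85.51 -109.45   57.42] [115.64 -87.22  59.69]
```

>>> send_rows:
  fingers: [1, 1, 1, 1, 1]
  delta_pos:
    - [-0.006, 0, -0.006]
    - [-0.012, 0, -0.012]
    - [-0.018, 0, -0.018]
    - [-0.024, 0, -0.024]
    - [-0.028, 0, -0.028]
  twist:
    - [0, 0, 0]
    - [0, 0, 0]
    - [0, 0, 0]
    - [0, 0, 0]
    - [0, 0, 0]

```text
time_s: 10.25
ee_pos: [618.9, -123.5, 72.5]
tool_rot: [0.922, 0.01, 0.386, -0.004]
force: [2.6, -0.3, 8.2]
gripper_width: -0.003
grip_force: 4.1
```

```bash
python3 rem.py w3.png
```

```text
t 10.3 at [ 618.53 -123.5    72.48] case [  11.28 -111.75   72.48] F [-0.88  0.43 11.79] w -0.001 grip 5.464836289174855
delta mm [-6.12 -2.46 -9.81] twist [ 0.  -0.4  0. ]
5528 [ -22.58 -132.4    51.01] [  46.03 -109.79   57.42] [ 76.66 -87.28  59.74]
```

View pics/w3.png

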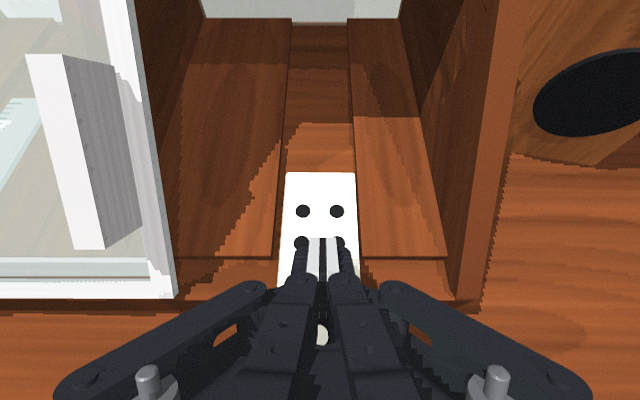

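The remote's back end shows at (320,172), with its front overhanging by about 43 mm. Next I'll lift off, turn upright and open.

>>> send_rows:
  fingers: [1, 1, 0.2, -0.5, -0.5]
  delta_pos:
    - [0.028, 0, -0.028]
    - [0.04, 0, -0.06]
    - [0.035, -0.002, -0.07]
    - [0.03, -0.002, -0.07]
    - [0.03, -0.002, -0.07]
  twist:
    - [0, 0, 0]
    - [0, -10, 0]
    - [0, -20, 0]
    - [0, -30, 0]
    - [0, -40, 0]

```text
time_s: 10.92
ee_pos: [594.6, -108.2, 135.1]
tool_rot: [0.965, 0.03, 0.258, -0.04]
force: [1.2, 1.5, -0.7]
gripper_width: 0.638
grip_force: 0.0
```

```bash
python3 - <<'E'
from h import *
go(W([-20,-109.7,130]),ori(0))
E
```

```text
t 10.925 at [ 594.55 -108.21  135.11] case [-12.38 -95.98 135.11] F [ 1.18  1.49 -0.71] w 0.638 grip 0.0
delta mm [-9.42 13.55 -0.51] twist [ -4.3 -30.    2.3]
```

>>> send_rows:
  fingers: [-0.5, -0.5, -0.5, -0.5]
  delta_pos:
    - [0, 0, 0]
    - [0, 0, 0]
    - [0, 0, 0]
    - [0, 0, 0]
  twist:
    - [0, -5, 0]
    - [0, -5, 0]
    - [0, -5, 0]
    - [0, -5, 0]

```text
time_s: 11.42
ee_pos: [595.0, -107.8, 134.5]
tool_rot: [0.975, 0.031, 0.218, -0.039]
force: [0.9, 0.1, -1.1]
gripper_width: 0.75
grip_force: 0.0
```

```bash
python3 - <<'E'
from h import *
go(W([-20,-109.7,130]),ori(0)); print(r.get_state()["q"])
E
```

```text
t 11.425 at [ 594.96 -107.84  134.45] case [-11.96 -95.62 134.45] F [ 0.86  0.11 -1.05] w 0.75 grip 0.0
delta mm [-9.53 13.84 -0.54] twist [ -4.3 -25.2   2.5]
[-0.35  0.02  2.16  0.41  0.61  0.86]
```

>>> send_rows:
  fingers: [-0.5, -0.5, -0.5, -0.5, -0.5]
  delta_pos:
    - [-0.0095, 0.014, 0]
    - [-0.0095, 0.014, 0]
    - [-0.0095, 0.014, 0]
    - [-0.0095, 0.014, 0]
    - [-0.0095, 0.014, 0]
  twist:
    - [-4.3, -25.2, 2.5]
    - [-4.3, -25.2, 2.5]
    - [-4.3, -25.2, 2.5]
    - [-4.3, -25.2, 2.5]
    - [-4.3, -25.2, 2.5]

```text
time_s: 12.05
ee_pos: [587.6, -122.4, 129.9]
tool_rot: [1.0, 0.01, 0.001, 0.0]
force: [0.7, 0.6, 0.4]
gripper_width: 0.748
grip_force: 0.0
```

```bash
python3 rem.py w4.png; python3 - <<'E'
from h import *
go(W([-20,-109.7,62]),ori(0)); print(r.get_state()["q"])
E
```

```text
t 12.1 at [ 587.45 -122.56  130.14] case [ -19.77 -110.18  130.14] F [ 0.13 -0.17 -0.36] w 0.749 grip 0.0
delta mm [19.68 -0.92 55.17] twist [ 0.  44.9 -0. ]
9470 [ -44.98 -132.4    54.67] [  25.17 -110.23   57.14] [ 74.71 -87.85  60.3 ]
t 12.1 at [ 587.45 -122.56  130.14] case [ -19.77 -110.18  130.14] F [ 0.13 -0.17 -0.36] w 0.749 grip 0.0
delta mm [-0.35 -0.52 68.14] twist [ 0.  -0.1 -0. ]
[-0.25  0.22  1.88 -0.    1.04  1.3 ]
```

View pics/w4.png

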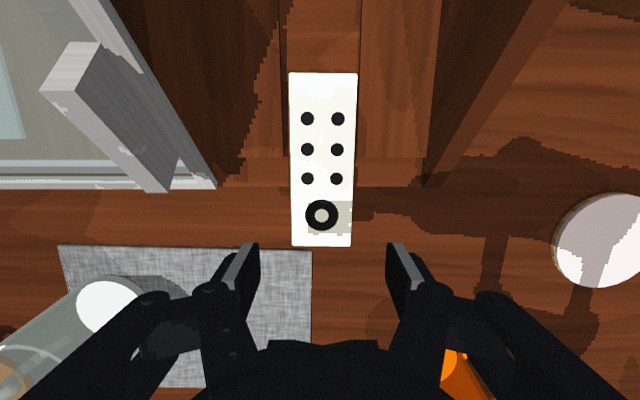

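The remote's front is at (320,245), level at −45 mm, and the open fingers straddle it. I'll descend and grip across its width.

>>> send_rows:
  fingers: [-0.5, -0.5, -0.5, 1, 1]
  delta_pos:
    - [0, 0, 0.045]
    - [0, 0, 0.067]
    - [0, 0, 0.067]
    - [0, 0, 0.067]
    - [0, 0, 0.067]
  twist:
    - [0, 0, 0]
    - [0, 0, 0]
    - [0, 0, 0]
    - [0, 0, 0]
    - [0, 0, 0]
  squeeze: 30

```text
time_s: 12.72
ee_pos: [590.0, -123.2, 65.7]
tool_rot: [1.0, 0.01, 0.003, 0.001]
force: [0.5, 0.8, 0.2]
gripper_width: 0.5
grip_force: 31.1
```

>>> send_rows:
  fingers: [1, 1]
  delta_pos:
    - [0, 0, 0]
    - [0, 0, 0]
  twist:
    - [0, 0, 0]
    - [0, 0, 0]

```text
time_s: 12.98
ee_pos: [590.0, -123.1, 65.3]
tool_rot: [1.0, 0.01, 0.002, 0.001]
force: [0.2, -1.6, 4.1]
gripper_width: 0.494
grip_force: 31.5
```

>>> send_rows:
  fingers: [1, 1, 1, 1, 1]
  delta_pos:
    - [0, 0, -0.005]
    - [0, 0, -0.015]
    - [0, 0, -0.03]
    - [-0.02, 0, -0.05]
    - [-0.04, 0, -0.07]
  twist:
    - [0, 0, 0]
    - [0, 0, 0]
    - [0, 0, 0]
    - [0, 0, 0]
    - [0, 0, 0]

```text
time_s: 13.6
ee_pos: [548.7, -123.5, 135.3]
tool_rot: [1.0, 0.01, 0.001, 0.001]
force: [-0.7, 0.5, -0.3]
gripper_width: 0.505
grip_force: 31.1
```

```bash
python3 - <<'E'
from h import *
c=cam("wrist"); s=r.get_state(); save(c,"w5.png")
go(s["ee_pos"],ori(0))
X=cloud(c); p=X[(c["img"].min(-1)>140)&(X[...,2]>90)&(X[...,0]>500)&(abs(X[...,1]+122)<30)]
q=p-p.mean(0); print(len(p),p.min(0),p.max(0),np.linalg.svd(q[::5])[2])
# mat and mug from the top camera
t=cam("top"); Y=cloud(t)
e=r.recognise("mat","top")[0]["extent"]; print("mat",e,plane(t,e[0],(e[1]+e[3])/2,4),plane(t,e[2],(e[1]+e[3])/2,4),plane(t,(e[0]+e[2])/2,e[1],4),plane(t,(e[0]+e[2])/2,e[3],4))
for d in r.recognise("mug","top")[:5]: 
  e=d["extent"]; print(e,plane(t,(e[0]+e[2])/2,(e[1]+e[3])/2,60))
save(t,"t5.png",(300,180,460,290),3)
E
```

```text
t 13.65 at [ 547.73 -123.73  137.87] case [ -59.5  -110.56  137.87] F [-2.93 -0.24  2.21] w 0.498 grip 31.066614389419556
delta mm [0. 0. 0.] twist [ 0.1 -0.2 -0. ]
18232 [ 520.76 -146.3   124.12] [641.55 -98.88 264.37] [[-1.   -0.01 -0.02]
 [ 0.01 -1.    0.08]
 [-0.02  0.08  1.  ]]
mat [324.7, 214.1, 398.4, 269.9] [438.31 126.11   4.  ] [ 442.95 -117.64    4.  ] [534.58   4.18   4.  ] [349.01   4.24   4.  ]
[320.7, 217.8, 351.4, 245.9] [464.48  90.89  60.  ]
[268.4, 136.4, 293.6, 169.3] [725.89 276.66  60.  ]
[278.9, 242.0, 302.6, 276.2] [374.72 233.23  60.  ]
[165.9, 259.5, 203.9, 287.9] [322.58 564.74  60.  ]
[319.9, 164.7, 327.5, 185.5] [651.99 133.56  60.  ]
```

View pics/w5.png

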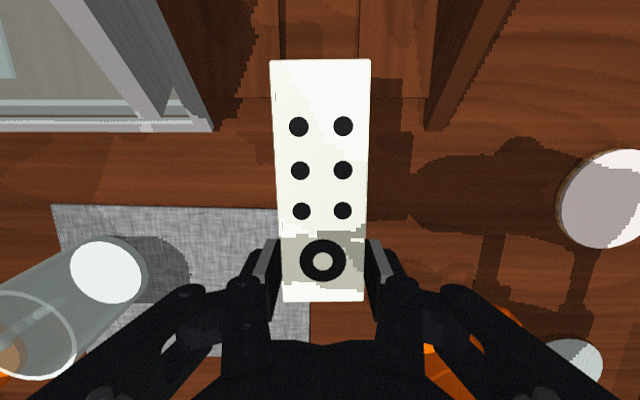

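```bash
python3 - <<'E'
from h import *
s=r.get_state()
go(np.array([411,-56,60]),ori(0,-0.6))
E
```

```text
t 13.8 at [ 549.55 -123.66  135.04] case [ -57.68 -110.52  135.04] F [ 0.66  0.44 -0.1 ] w 0.501 grip 31.059154272079468
delta mm [-137.55  -70.51   74.24] twist [ 0.1 -0.3  0.6]
```

>>> send_rows:
  fingers: [1, 1, 1, 1, 1]
  delta_pos:
    - [-0.03, -0.015, 0]
    - [-0.07, -0.035, 0.015]
    - [-0.11, -0.055, 0.04]
    - [-0.137, -0.07, 0.065]
    - [-0.137, -0.07, 0.074]
  twist:
    - [0, 0, 0.6]
    - [0, 0, 0.6]
    - [0, 0, 0.6]
    - [0, 0, 0.6]
    - [0, 0, 0.6]

```text
time_s: 14.42
ee_pos: [406.8, -55.0, 56.7]
tool_rot: [1.0, 0.005, -0.002, 0.0]
force: [-0.4, -0.5, -0.7]
gripper_width: 0.5
grip_force: 31.0
```

>>> send_rows:
  fingers: [1, 1, 1, 1, 1]
  delta_pos:
    - [0, 0, 0]
    - [0, 0, 0.012]
    - [0, 0, 0.024]
    - [0, 0, 0.035]
    - [0, 0, 0.035]
  twist:
    - [0, 0, 0]
    - [0, 0, 0]
    - [0, 0, 0]
    - [0, 0, 0]
    - [0, 0, 0]

```text
time_s: 15.05
ee_pos: [409.6, -56.2, 23.1]
tool_rot: [1.0, 0.005, -0.0, 0.0]
force: [-0.5, -0.2, 0.5]
gripper_width: 0.501
grip_force: 31.0
```

```bash
python3 - <<'E'
from h import *
go(np.array([411,-56,19.3]),ori(0,-.6))
E
```

```text
t 15.05 at [409.56 -56.21  23.1 ] case [-196.29  -40.28   23.1 ] F [-0.47 -0.21  0.46] w 0.501 grip 31.047552824020386
delta mm [ 1.45 -0.2   3.8 ] twist [ 0.1  0.  -0. ]
```

>>> send_rows:
  fingers: [1, 1, 1]
  delta_pos:
    - [0, 0, 0.0015]
    - [0, 0, 0.003]
    - [0, 0, 0.003]
  twist:
    - [0, 0, 0]
    - [0, 0, 0]
    - [0, 0, 0]

```text
time_s: 15.42
ee_pos: [410.9, -56.4, 21.6]
tool_rot: [1.0, 0.005, 0.001, 0.001]
force: [-0.4, -0.3, -0.2]
gripper_width: 0.498
grip_force: 31.0
```

>>> send_rows:
  fingers: [1, 1]
  delta_pos:
    - [0, 0, 0.001]
    - [0, 0, 0.001]
  twist:
    - [0, 0, 0]
    - [0, 0, 0]

```text
time_s: 15.68
ee_pos: [410.7, -56.4, 20.5]
tool_rot: [1.0, 0.005, 0.001, 0.001]
force: [1.3, 0.0, -1.1]
gripper_width: 0.501
grip_force: 31.0
```

>>> send_rows:
  fingers: [1, 1]
  delta_pos:
    - [0, 0, 0.001]
    - [0, 0, 0.001]
  twist:
    - [0, 0, 0]
    - [0, 0, 0]

```text
time_s: 15.92
ee_pos: [410.8, -56.4, 19.6]
tool_rot: [1.0, 0.005, 0.001, 0.001]
force: [0.4, 0.3, 1.1]
gripper_width: 0.497
grip_force: 31.2
```

>>> send_rows:
  fingers: [1, 1]
  delta_pos:
    - [0, 0, 0.001]
    - [0, 0, 0.001]
  twist:
    - [0, 0, 0]
    - [0, 0, 0]

```text
time_s: 16.18
ee_pos: [410.9, -56.4, 19.5]
tool_rot: [1.0, 0.005, 0.001, 0.001]
force: [-4.1, 0.9, 11.1]
gripper_width: 0.499
grip_force: 32.3
```

>>> send_rows:
  fingers: [1, 1]
  delta_pos:
    - [0, 0, 0.001]
    - [0, 0, 0.001]
  twist:
    - [0, 0, 0]
    - [0, 0, 0]

```text
time_s: 16.42
ee_pos: [410.9, -56.4, 19.3]
tool_rot: [1.0, 0.005, 0.001, 0.001]
force: [-8.4, -0.0, 22.3]
gripper_width: 0.498
grip_force: 33.4
```

>>> send_rows:
  fingers: [1, 1, 0, -0.4, -0.4]
  delta_pos:
    - [0, 0, -0.0015]
    - [0, 0, -0.0015]
    - [0, 0, -0.0015]
    - [0, 0, -0.0015]
    - [0, 0, -0.0015]
  twist:
    - [0, 0, 0]
    - [0, 0, 0]
    - [0, 0, 0]
    - [0, 0, 0]
    - [0, 0, 0]

```text
time_s: 17.05
ee_pos: [410.4, -56.3, 18.6]
tool_rot: [1.0, 0.005, 0.001, 0.001]
force: [-0.8, 0.5, -0.4]
gripper_width: 0.699
grip_force: 0.0
```

>>> send_rows:
  fingers: [-0.4, -0.4, -0.4, -0.4, -0.4]
  delta_pos:
    - [0, 0, 0]
    - [0, 0, -0.02]
    - [0, 0, -0.06]
    - [0, 0, -0.12]
    - [0, 0, -0.15]
  twist:
    - [0, 0, 0]
    - [0, 0, 0]
    - [0, 0, 0]
    - [0, 0, 0]
    - [0, 0, 0]

```text
time_s: 17.68
ee_pos: [411.9, -56.5, 172.2]
tool_rot: [1.0, 0.005, 0.003, 0.001]
force: [0.5, -0.1, -0.6]
gripper_width: 0.699
grip_force: 0.0
```

```bash
python3 - <<'E'
from h import *
r.get_state(); cam("wrist"); c=cam("wrist"); save(c,"w6.png")
X=cloud(c); p=X[(c["img"].min(-1)>140)&(abs(X[...,2]-10)<8)&(abs(X[...,1]+56)<40)&(X[...,0]>340)]
print(len(p),p.min(0),np.median(p,0),p.max(0),cv2.minAreaRect(p[:,:2].astype(np.float32)))
print(r.get_state()["time_s"],r.get_state()["ee_pos"])
E
```

```text
12608 [362.26 -96.     2.03] [459.65 -55.05   4.72] [531.57 -16.01  14.14] ((446.91595458984375, -56.00487518310547), (79.9811782836914, 169.3072052001953), 89.99826049804688)
17.775 [413.49 -56.76 173.25]
```

View pics/w6.png

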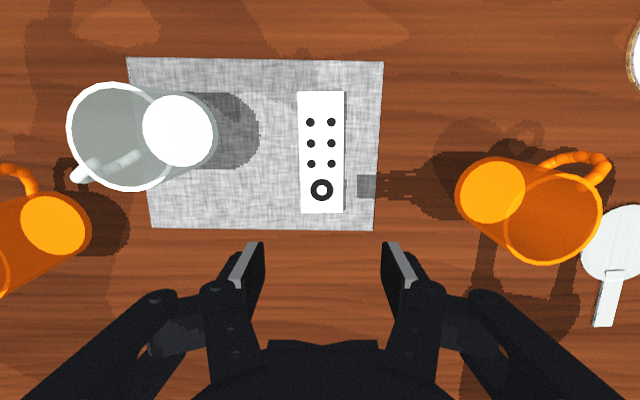

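The remote lies buttons up at (298–345, 91–213), wholly on the mat. The glass mug is upright at (180,130), and the gripper is clear.

```bash
python3 -c "
from bench import r
print(r.job_done())"
```

```text
the job is handed in; nothing more can be done
None
```

I slid the right door fully open, drew the remote out and lifted it away. It now lies flat, buttons up and wholly on the mat beside the upright glass mug. I handed the job in at about 18 s; no verdict came back.

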